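# Flip the pot trivet over on the coffee stand's edge

### The arm

A 7-joint arm with a two-finger parallel gripper is mounted at the origin on the work surface. World frame = base frame: x ahead of the robot, y to its left, z up, the work surface at z = 0. Lengths are in m, angles in rad, forces in N, time in s.
With the tool pointing down it reaches from about 0.425 to 0.875 m from the base axis. Payload 8.4 kg.
Tool frame: the origin (TCP) lies between the finger pads; the fingertips stand 8 mm ahead of it and the grasp point (between the pads) lies 11 mm behind it; z points along the fingers, x is the direction in which the jaws open and shut, and the axes are right-handed (so a half turn about z gives the same grasp; the last joint's range is limited). The gripper opens to 87 mm and grips with 3 to 60 N. Pads are 19 mm wide; open, the fingers measure 117 mm over their backs; the gripper's body (75 mm by 190 mm) begins 51 mm behind the grasp point.
Start: joints at [1.013, 0.333, 0.04, 1.465, -0.013, 1.343, -0.059], TCP at [0.288, -0.583, 0.231] pointing down, gripper open.
Joint ranges: [-2.58, 2.58], [-0.38, 2.09], [-1.3, 1.39], [0.25, 2.4], [-1.5, 4.64], [0.08, 2.09], [-2.65, 2.65]. Speed limits (rad/s): [2.22, 2.22, 2.79, 2.79, 3.14, 3.14, 3.14].

### API

Orientations are given as a unit quaternion [w, x, y, z].
In Python, from rig import bot, capture, ticket, models gives the robot as it stands.
- The arm moves only by the tool play_rows, never from a script. Its argument "moves" is a list of rows, each a list of 2 entries, a list of its own where there are three numbers: the shift along the tool's x, y, z in mm, then the turn, a rotation vector about the tool's x, y, z in rad. A call has exactly 10 rows; each row is the pose to reach, as a shift and turn from the pose measured when the call began, along the tool's axes at that moment; what a row does not reach only later rows make up. A row lasts 1/10 s, in which the tool goes at most 50 mm and 8.59 degrees, less where a joint would pass 70% of its speed; a pose out of reach is approached as far as the arm can. A call with a gripper value outside its range is refused whole. "hand" is the closure, from -1 (fully open) to 1 (shut), set as the call begins (left out, the last holds). The fingers move at their own pace and stop on an object; "grip_force" is the grip in N (left out, the last holds). Time passes only in rows, so rows that repeat a pose let the fingers close, or fill a call up. It gives the time, the measured TCP pose, the force and the opening at its end, in the units of the state.
- bot.get_obs(): the state, without advancing time (a new reading comes with each control period).
- capture(name): name is "side" or "top"; returns a dict with "img" (480x640x3 uint8, blue, green, red), "camera_matrix" (3x3 intrinsics, pixels), "pose" (4x4, takes a point from camera to world coordinates). Camera axes: x right, y down, z forward; pixel columns grow to the right and rows downward; lengths in m; the calibration is good to about 2 mm. A picture is of the moment at which its call begins. There is no depth.
- ticket.job_done(): hands the job in, once; it reports no verdict.
Trained networks look in the newest picture that a camera, given by its name, has taken for a name from the list of things; names that differ only in an ending like _2 or _b are one class to them, and where a whole thing is asked for, a point or a joint stands for the part that bears it (a point fixed in the world has none). Each returns a list of dicts, best first, with "p" (0 to 1); they miss things now and then, are a little off and sometimes report something else, mostly with a low value. They report only what shows in the picture. A call takes as long as a camera call. They do not tell look-alikes from the thing itself.
- models.look_for(camera, target): "centre" ([column, row] as shares, 0 to 1, of the picture: columns of its width, rows of its height, amid what is visible of it).
- models.regions_of(camera, target): "pixels" (480x640 bool, what is visible of it) and "centre" ([column, row] as shares, 0 to 1, of the picture: columns of its width, rows of its height, amid what is visible of it).
The state is a dict: "t": time; "joint_pos": joint angles; "joint_vel": joint speeds; "joint_torque": joint torques, N m; "tcp_pos": TCP position; "tcp_rot": TCP orientation; "contact_force": force on the tool from outside, world axes, zero at the start; "moment": the same for the moment, N m; "gripper_width": opening from 0.0 (shut) to 1.0 (fully open).
Only numpy, scipy, OpenCV 4.12 (cv2) and the standard library are available. Lean on these libraries where they do the work, as an engineer would, in place of code of your own. Each camera call takes 0.05 s, during which the arm holds its last target.

### The job

The trivet on the coffee counter lies wrong side up, with its red pad on top. Slide it up flat against the front edge of the low black stand, tip it up on its edge there and on over, so that it falls onto the stand metal side up, then slide it back until it lies fully home, square against the steel back stop. Never push on it with more than 25 N, leave the cup, the syrup bottle and the shaker where they are, and let go at the end.

Things in the scene. Friction and masses are not known exactly. Their poses are not given: they have to be found in the camera images.
- trivet: Loose plate, 110 (x) by 130 (y) by 12 mm (z), square-edged: aluminium with a red pad on one face; 0.2 to 0.45 kg. Origin at its very centre. z points out of the red face: up at the start, down at the end. At the start it lies flat 25 to 65 mm in front of the stand's front edge, x pointing to the stand within 15 degrees.
- trivet_side (a point): Middle (also of the thickness) of the trivet's 130 mm side away from the stand, at x = -55 mm from its centre. Fingertips pressed on this side towards the stand with some 8 N and moved up drag it up by friction, while the opposite side pivots in the corner of counter and stand. Leaning 10 to 20 degrees past upright, the trivet falls over onto the stand by itself.
- stand: Low black stand, fixed. Origin at counter height, middle of the front edge; x points level from the front edge to the back stop, y along the edge, z up. Front: plain upright face at x = 0, 20 mm high, y from -130 to 130 mm. Flat deck 20 mm high from x = 0 to 140 mm. No side walls.
- stand_stop (a point): Foot of the steel back stop on the deck: the middle of its face, at x = 140 mm, z = 20 mm from the stand's origin, axes as the stand's. The stop rises 30 mm above the deck, is 12 mm thick and 260 mm long. A trivet that is home has its centre 55 mm in front of this face, anywhere along the stand's y without sticking out over the ends.
- cup: Bystander: lidded white paper cup, 86 mm wide, 120 mm high, beside the trivet on the far side. Origin under its centre.
- syrup: Bystander: amber syrup bottle, 64 mm wide, 210 mm high. Origin under its centre.
- shaker: Bystander: small spice shaker, 46 mm wide, 75 mm high, on the robot's side of the trivet. Origin under its centre.
Not all that is in view belongs to the job. Several things look just like the trivet: the one meant starts farthest from the robot's base.

How it is judged:
By the outcome, as a careful person would: the job done as asked, in the order asked, and still so for the second after the job is handed in, with the robot touching nothing.
It also fails if it takes over 72 s, if anything falls off the work surface, if the arm or the gripper's body presses on something with over 40 N, if the wrist force passes 120 N, or if a joint passes its speed limit or range.

## Working session

There is one attempt and no reset: what is moved stays moved. The work goes in short steps, Python scripts to look and compute and a tool call to move; the robot and the scene stay as the last step left them, time stands still between calls to the robot, and variables do not carry over. Pictures are saved under pics/ and viewed, and the job is handed in when it is done.

Besides the shell and the picture viewer there is one more tool, called after "Emit:" as name([rows], argument=value, ...), one row to a line, values as JSON. play_rows: Moves the arm, as the interface text tells. Its arguments: {"type":"object","properties":{"moves":{"type":"array","items":{"type":"array"}},"hand":{"type":"number"},"grip_force":{"type":"number"}},"required":["moves"]}

```bash
ls; mkdir -p pics; python3 - <<'E'
from rig import bot, capture, ticket, models
import cv2, numpy as np
for c in ["side","top"]:
    d=capture(c); cv2.imwrite(f"pics/{c}0.png",d["img"]); print(c,d["camera_matrix"].tolist(),np.round(d["pose"],4).tolist())
    for t in ["trivet","stand","cup","syrup","shaker","stand_stop"]:
        try: print(t,[(np.round(np.array(r["centre"])*[640,480]).tolist(),round(r["p"],2)) for r in models.regions_of(c,t)])
        except Exception as e: print(t,e)
print(bot.get_obs())
E
```

```text
pics
side [[551.2720928353888, 0.0, 322.6252057455286], [0.0, 551.2720928353888, 233.5595140871907], [0.0, 0.0, 1.0]] [[-0.8027, -0.4033, 0.4393, 0.1346], [-0.5963, 0.5464, -0.588, 0.5447], [-0.0029, -0.734, -0.6791, 0.6688], [0.0, 0.0, 0.0, 1.0]]
trivet [([355.0, 440.0], 0.98), ([493.0, 228.0], 0.7), ([361.0, 216.0], 0.62), ([281.0, 267.0], 0.15)]
stand [([279.0, 264.0], 0.94)]
cup [([312.0, 145.0], 0.97)]
syrup [([199.0, 170.0], 0.67)]
shaker [([401.0, 283.0], 0.68)]
stand_stop [([281.0, 268.0], 0.59)]
top [[580.6053678304447, 0.0, 321.6774302526443], [0.0, 580.6053678304447, 236.12114483506483], [0.0, 0.0, 1.0]] [[0.022, -0.9961, 0.0858, 0.4677], [-0.9995, -0.0198, 0.0259, -0.0011], [-0.0241, -0.0863, -0.996, 1.1951], [0.0, 0.0, 0.0, 1.0]]
trivet [([449.0, 359.0], 0.97), ([395.0, 256.0], 0.93), ([206.0, 365.0], 0.6)]
stand [([298.0, 232.0], 0.8), ([322.0, 121.0], 0.3)]
cup [([424.0, 170.0], 0.7)]
syrup [([323.0, 121.0], 0.83)]
shaker [([331.0, 331.0], 0.72)]
stand_stop [([301.0, 231.0], 0.95), ([323.0, 124.0], 0.43)]
{'t': 0.7, 'joint_pos': array([ 1.01280235,  0.33314573,  0.03991952,  1.46538905, -0.01340192,
        1.34330618, -0.05852731]), 'joint_vel': array([ 9.31558641e-04,  5.20626242e-05, -1.67961061e-03, -3.73440317e-04,
        9.34479850e-04,  1.28309325e-03,  3.24484376e-04]), 'joint_torque': array([-1.38955120e-04, -6.55953383e+01,  1.33215263e+00, -4.03997040e+01,
       -6.00502314e-02,  3.49465956e-02, -5.66497147e-05]), 'tcp_pos': array([ 0.28783223, -0.58277121,  0.23058662]), 'tcp_rot': array([ 1.84307941e-06,  8.49352224e-01, -5.27826486e-01,  9.02830460e-06]), 'contact_force': array([-0.01053724, -0.24851811, -0.12060243]), 'moment': array([-0.08538566,  0.04935254, -0.01235799]), 'gripper_width': 1.0031478740914779}
```

View pics/top0.png

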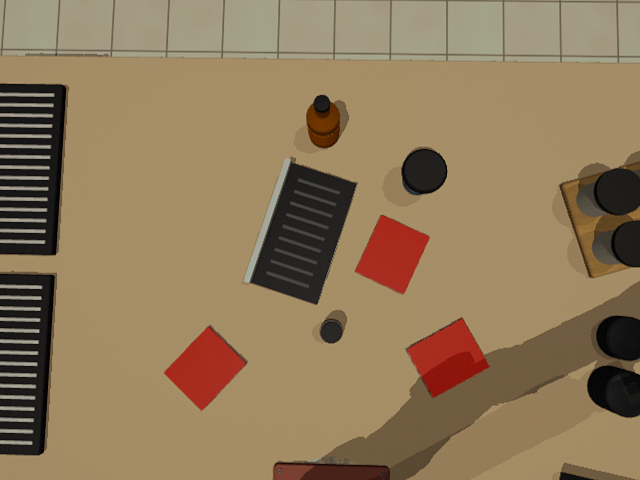

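View pics/side0.png

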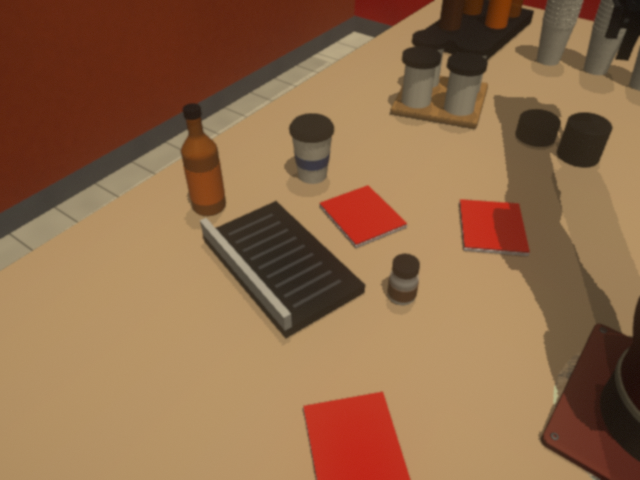

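Top view: the target trivet is the red square at (393,254), in front of the stand (front edge from (357,183) to (317,303)). The stop is on the left, the cup at (424,172) and the shaker at (331,330). Next I measure the corners.

```bash
cat > h.py <<'E'
from rig import bot, capture, ticket, models
import cv2, numpy as np
from scipy.spatial.transform import Rotation as R
def ray(d,uv,z):
    K=d["camera_matrix"];P=d["pose"]; v=P[:3,:3]@np.linalg.inv(K)@np.array([uv[0],uv[1],1.]); o=P[:3,3]
    return o+v*(z-o[2])/v[2]
def redquads(d):
    hsv=cv2.cvtColor(d["img"],cv2.COLOR_BGR2HSV)
    m=((hsv[...,0]<6)|(hsv[...,0]>174))&(hsv[...,1]>190)&(hsv[...,2]>90)
    m=m.astype(np.uint8); cs,_=cv2.findContours(m,cv2.RETR_EXTERNAL,cv2.CHAIN_APPROX_NONE)
    return [c for c in cs if cv2.contourArea(c)>800]
def pose(o): return o["tcp_pos"], R.from_quat(o["tcp_rot"][[1,2,3,0]])
def proj(d,p):
    P=d["pose"]; q=P[:3,:3].T@(np.array(p)-P[:3,3]); q=d["camera_matrix"]@q; return q[:2]/q[2]
E
python3 - <<'E'
from h import *
for cam in ["top","side"]:
    d=capture(cam)
    for c in redquads(d):
        # world rect
        w=np.array([ray(d,p[0]+0.0,0.012)[:2] for p in c],dtype=np.float32)*1000
        r=cv2.minAreaRect(w); print(cam,cv2.contourArea(c),np.round(r[0],1),np.round(r[1],1),round(r[2],1))
    m=models.regions_of(cam,"stand")[0]["pixels"].astype(np.uint8)
    cs,_=cv2.findContours(m,cv2.RETR_EXTERNAL,cv2.CHAIN_APPROX_NONE); c=max(cs,key=cv2.contourArea)
    print(np.round(cv2.approxPolyDP(c,5,True)[:,0],0).tolist())
    for t,z in [("cup",.12),("syrup",.21),("shaker",.075)]:
        r=models.regions_of(cam,t)
        if r:
            print(t,[np.round(ray(d,np.array(r[0]["centre"])*[640,480],zz)[:2],3).tolist() for zz in (0,z/2,z)])
    if cam=="top":
        img=cv2.resize(d["img"][140:320,220:460],None,fx=3.3,fy=3.3,interpolation=cv2.INTER_CUBIC); cv2.imwrite("pics/crop1.png",img)
    else:
        img=cv2.resize(d["img"][180:350,180:420],None,fx=3.3,fy=3.3,interpolation=cv2.INTER_CUBIC); cv2.imwrite("pics/crop2.png",img)
E
```

```text
top 3301.5 [298.9 259.4] [107.6 127.3] 47.8
top 3413.0 [ 331.3 -226.8] [108.7 128.8] 29.9
top 3189.0 [ 536.5 -114.3] [107.5 127.4] 66.2
[[285, 160], [244, 280], [315, 303], [354, 184]]
cup [[0.711, -0.177], [0.699, -0.168], [0.686, -0.159]]
syrup [[0.806, 0.037], [0.776, 0.034], [0.747, 0.031]]
shaker [[0.708, -0.182], [0.7, -0.176], [0.693, -0.171]]
side 6831.0 [301.6 258.3] [106.9 118.1] 47.6
side 2710.5 [ 330.6 -223.9] [106.4 127. ] 29.9
side 2533.0 [ 535.2 -111.4] [105.7 126.4] 65.9
side 1172.0 [ 1038.3 -1003.2] [246.4 200.1] 89.6
[[202, 218], [206, 245], [284, 337], [363, 292], [360, 280], [275, 201], [218, 226]]
cup [[0.756, -0.244], [0.7, -0.174], [0.645, -0.103]]
syrup [[0.886, -0.038], [0.768, 0.053], [0.65, 0.145]]
shaker [[0.393, -0.021], [0.378, 0.011], [0.364, 0.043]]
```

View pics/crop1.png

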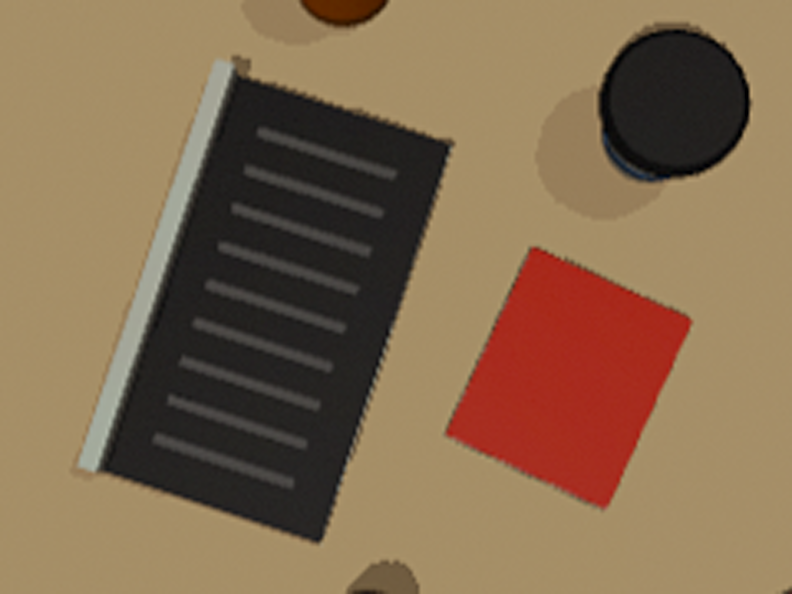

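View pics/crop2.png

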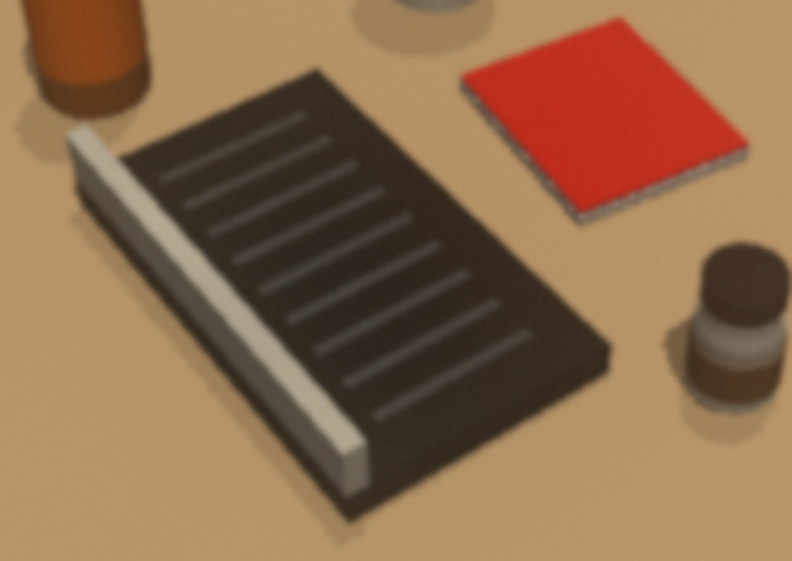

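```bash
python3 - <<'E'
from h import *
T=capture("top");S=capture("side")
f=lambda d,u,v,z:(ray(d,(u,v),z)*1000).round(1)[:2]
print("front top", f(T,357.3,183,.02),f(T,317,304.2,.02))
print("front side", f(S,276,200.9,.02),f(S,364.8,285.2,.02))
a,b=f(T,357.3,183,.02),f(T,317,304.2,.02); print(np.linalg.norm(a-b),np.degrees(np.arctan2(*(a-b)[::-1])))
a,b=f(S,276,200.9,.02),f(S,364.8,285.2,.02); print(np.linalg.norm(a-b),np.degrees(np.arctan2(*(a-b)[::-1])))
a,b=f(T,291.2,163.6,.02),f(T,251.2,281.5,.02);print("stop",a,b,np.degrees(np.arctan2(*(a-b)[::-1])))
for d in(T,S):
  for c in redquads(d):
    w=np.array([ray(d,p[0],0.012)[:2] for p in c],dtype=np.float32)*1000
    r=cv2.minAreaRect(w)
    if abs(r[0][0]-536)<5: print(cv2.boxPoints(r).round(1).tolist())
print("shaker", f(T,331,331,.075),f(T,331,331,.04), f(S,404,283,.04), "cup",f(T,425,170,.12))
E
```

```text
front top [679.4 -41. ] [431.3  35.9]
front side [676.8 -37.2] [429.6  39.6]
259.7445283350546 -17.22111856264015
258.85532638908546 -17.258954292904082
stop [717.4  95.5] [473.9 170.2] -17.054766113128775
[[456.6000061035156, -137.8000030517578], [573.2000122070312, -189.1999969482422], [616.4000244140625, -91.0999984741211], [499.79998779296875, -39.70000076293945]]
[[456.1000061035156, -134.39999389648438], [571.5, -185.3000030517578], [614.2000122070312, -88.5], [498.79998779296875, -37.599998474121094]]
shaker [382.8   6.3] [380.1   6.5] [374.7  15.8] cup [ 688.2 -163.6]
```

Emit:
play_rows([
  [[-26, -37, 5], [0, 0, -0.08]],
  [[-52, -74, 10], [0, 0, -0.16]],
  [[-78, -111, 15], [0, 0, -0.24]],
  [[-104, -148, 20], [0, 0, -0.32]],
  [[-130, -185, 30], [0, 0, -0.4]],
  [[-156, -222, 40], [0, 0, -0.49]],
  [[-182, -260, 50], [0, 0, -0.57]],
  [[-208, -297, 60], [0, 0, -0.65]],
  [[-234, -334, 70], [0, 0, -0.73]],
  [[-260, -371, 80], [0, 0, -0.81]],
], hand=-1)

```text
t: 2.3
tcp_pos: [0.506, -0.1838, 0.1505]
tcp_rot: [0.0, 0.989, -0.149, 0.0]
contact_force: [0.6, 0.7, 0.2]
gripper_width: 1.003
```

Emit:
play_rows([
  [[0, 0, 20], [0, 0, 0]],
  [[0, 0, 45], [0, 0, 0]],
  [[0, 0, 70], [0, 0, 0]],
  [[0, 0, 95], [0, 0, 0]],
  [[0, 0, 115], [0, 0, 0]],
  [[0, 0, 128], [0, 0, 0]],
  [[0, 0, 134], [0, 0, 0]],
  [[0, 0, 138], [0, 0, 0]],
  [[0, 0, 140], [0, 0, 0]],
  [[0, 0, 140], [0, 0, 0]],
])

```text
t: 3.3
tcp_pos: [0.5065, -0.184, 0.011]
tcp_rot: [0.0, 0.989, -0.149, 0.001]
contact_force: [-0.1, 0.9, 0.2]
gripper_width: 0.998
```

```bash
cat >> h.py <<'E'
SO=np.array([554.,-0.7]); SX=np.array([.2957,.9553]); SY=np.array([-.9553,.2957])
def st(p): d=np.array(p[:2])*1000-SO; return np.array([d@SX,d@SY])
def stat():
    o=bot.get_obs(); p,r=pose(o); f=o["contact_force"]
    print("t",round(o["t"],2),"stand xy",st(p).round(1),"z",round(p[2]*1000,1),"F sx,sy,z",np.round([f[:2]@SX,f[:2]@SY,f[2]],1),"M",o["moment"].round(2),"jp",o["joint_pos"].round(2),"toolx hd",np.degrees(np.arctan2(*r.as_matrix()[:2,0][::-1])).round(2), "tool z",r.as_matrix()[:,2].round(3))
E
python3 - <<'E'
from h import *
stat()
for c in("top","side"):
    d=capture(c); i=d["img"]; a=i[120:340,230:500] if c=="top" else i[100:340,200:500]
    cv2.imwrite(f"pics/{c}1.png",cv2.resize(a,None,fx=2.4,fy=2.4))
E
```

```text
t 3.3 stand xy [-189.1   -8.8] z 11.0 F sx,sy,z [0.9 0.4 0.2] M [-0.01 -0.11 -0.04] jp [ 0.55  0.36 -0.32  1.94  0.15  0.86 -0.15] toolx hd -17.13 tool z [ 0.002 -0.001 -1.   ]
```

View pics/side1.png

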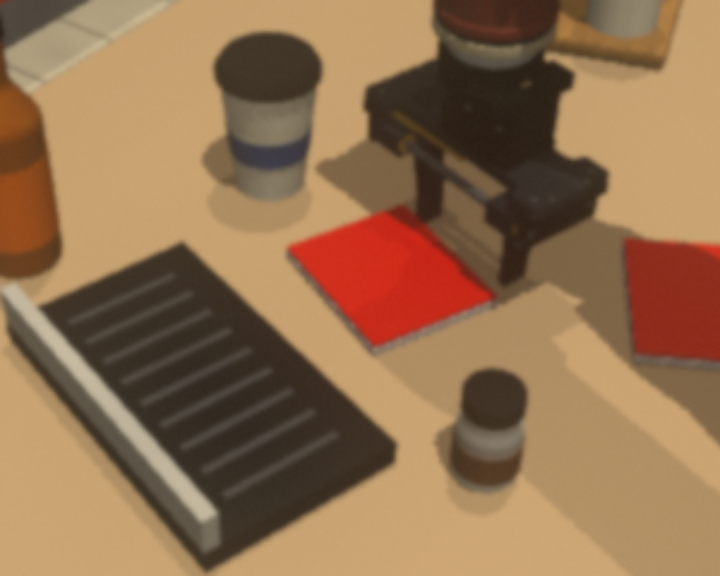

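View pics/top1.png

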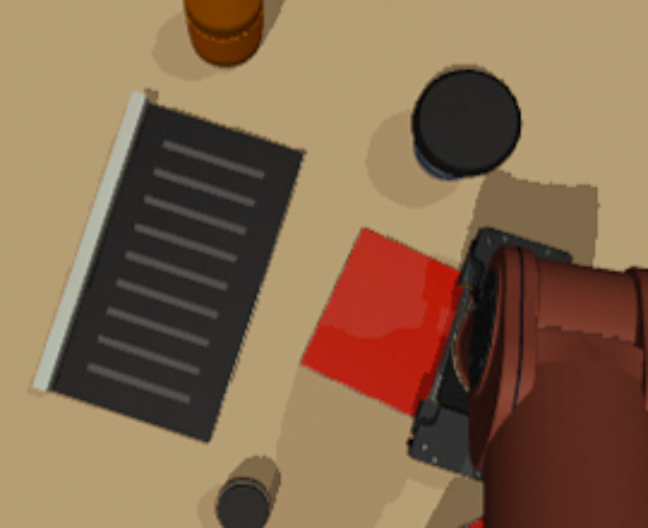

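The gripper stands behind the trivet, with both fingers at its near side and the cup and shaker clear. Now I push it gently.

Emit:
play_rows([
  [[0, -5, 0.5], [0, 0, 0]],
  [[0, -10, 1], [0, 0, 0]],
  [[0, -15, 1], [0, 0, 0]],
  [[0, -20, 1], [0, 0, 0]],
  [[0, -26, 1], [0, 0, 0]],
  [[0, -32, 1], [0, 0, 0]],
  [[0, -38, 1], [0, 0, 0]],
  [[0, -44, 1], [0, 0, 0]],
  [[0, -50, 1], [0, 0, 0]],
  [[0, -55, 1], [0, 0, 0]],
])

```text
t: 4.4
tcp_pos: [0.5226, -0.1314, 0.0103]
tcp_rot: [0.001, 0.989, -0.149, 0.001]
contact_force: [-1.2, -5.7, 4.9]
gripper_width: 0.994
```

```bash

cat >> h.py <<'E'
def snap(n,cams=("side","top")):
    ims=[]
    for c in cams:
        i=capture(c)["img"]; a=i[120:340,230:500] if c=="top" else i[120:340,190:460]
        ims.append(cv2.resize(a,(400*2//len(cams) if len(cams)>1 else 800,int(220/270*(400 if len(cams)>1 else 800)))))
    if len(cams)>1: ims=[cv2.resize(x,(400,326)) for x in ims]
    else: ims=[cv2.resize(ims[0],(736,600))]
    cv2.imwrite(f"pics/{n}.png",np.hstack(ims))
E
python3 - <<'E'
from h import *
stat(); snap("p2")
E
```

```text
t 4.4 stand xy [-134.2   -8.7] z 10.3 F sx,sy,z [-5.8 -0.6  4.9] M [-1.2   0.35 -0.01] jp [ 0.46  0.36 -0.35  1.94  0.16  0.86 -0.27] toolx hd -17.13 tool z [ 0.001 -0.002 -1.   ]
```

View pics/p2.png

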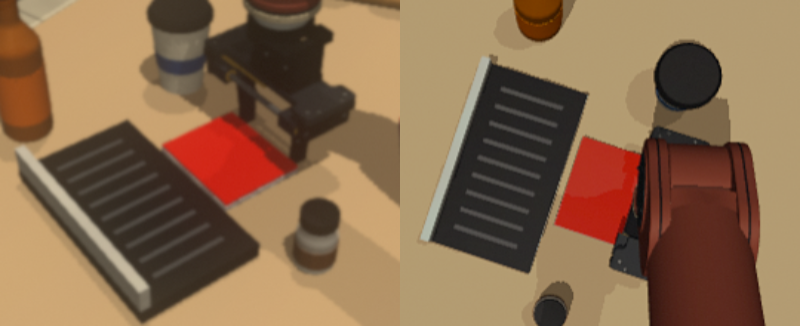

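Emit:
play_rows([
  [[0, 0, -0.5], [0, 0, 0]],
  [[0, 0, -0.7], [0, 0, 0]],
  [[0, -2, -0.7], [0, 0, 0]],
  [[0, -4, -0.7], [0, 0, 0]],
  [[0, -5, -0.7], [0, 0, 0]],
  [[0, -6, -0.7], [0, 0, 0]],
  [[0, -7, -0.7], [0, 0, 0]],
  [[0, -8, -0.7], [0, 0, 0]],
  [[0, -9, -0.7], [0, 0, 0]],
  [[0, -10, -0.7], [0, 0, 0]],
])

```text
t: 5.5
tcp_pos: [0.5259, -0.1208, 0.0109]
tcp_rot: [0.0, 0.989, -0.148, 0.001]
contact_force: [-0.9, -1.1, -1.1]
gripper_width: 0.998
```

```bash

python3 - <<'E'
from h import *
stat(); snap("p3")
E
```

```text
t 5.5 stand xy [-123.    -8.6] z 10.9 F sx,sy,z [-1.3  0.5 -1.1] M [-0.36  0.06  0.01] jp [ 0.45  0.36 -0.35  1.94  0.16  0.87 -0.29] toolx hd -17.07 tool z [ 0.002 -0.    -1.   ]
```

View pics/p3.png

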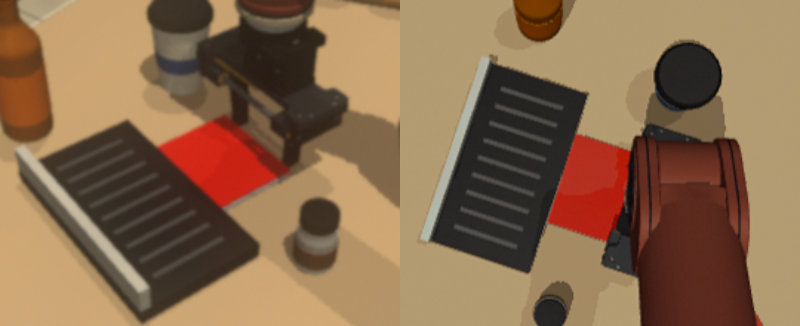

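Emit:
play_rows([
  [[0, -0.5, 0], [0, 0, 0]],
  [[0, -1, 0], [0, 0, 0]],
  [[0, -1.5, 0], [0, 0, 0]],
  [[0, -2, 0], [0, 0, 0]],
  [[0, -2.3, 0], [0, 0, 0]],
  [[0, -2.6, 0], [0, 0, 0]],
  [[0, -2.9, 0], [0, 0, 0]],
  [[0, -3.2, 0], [0, 0, 0]],
  [[0, -3.5, 0], [0, 0, 0]],
  [[0, -3.5, 0], [0, 0, 0]],
])

```text
t: 6.6
tcp_pos: [0.5261, -0.12, 0.011]
tcp_rot: [0.002, 0.989, -0.149, 0.0]
contact_force: [-3.4, -10.0, 1.4]
gripper_width: 0.996
```

```bash

python3 - <<'E'
from h import *
stat()
E
```

```text
t 6.6 stand xy [-122.2   -8.6] z 11.0 F sx,sy,z [-10.6   0.3   1.4] M [-2.34  0.74  0.23] jp [ 0.44  0.36 -0.35  1.94  0.16  0.87 -0.29] toolx hd -17.15 tool z [ 0.    -0.003 -1.   ]
```

```bash
cat >> h.py <<'E'
def P(th,s): 
    t=np.radians(th); return np.array([-(12-s)*np.sin(t)-110*np.cos(t),110*np.sin(t)+s*np.cos(t)])
def plan(ths,press,s=3,x0=-122.2,z0=11.0,n=None):
    p,r=pose(bot.get_obs()); x=st(p)[0]; z=p[2]*1000
    for th,pr in zip(ths,np.broadcast_to(press,len(ths))):
        t=np.radians(th); q=P(th,s)-P(0,s)+[x0,z0]+pr*np.array([np.cos(t),-np.sin(t)])
        print(th,"tool y %.1f z %.1f"%(-(q[0]-x),-(q[1]-z)))
E
python3 -c "
from h import *
plan([1,3,5,7,10,13,16,19,22,25],2.6)"
```

```text
1 tool y -2.4 z -1.9
3 tool y -2.3 z -5.7
5 tool y -2.2 z -9.4
7 tool y -2.3 z -13.1
10 tool y -2.7 z -18.7
13 tool y -3.3 z -24.1
16 tool y -4.3 z -29.5
19 tool y -5.5 z -34.8
22 tool y -7.0 z -40.1
25 tool y -8.8 z -45.2
```

Emit:
play_rows([
  [[0, -2.5, 0], [0, 0, 0]],
  [[0, -2.5, -1], [0, 0, 0]],
  [[0, -2.4, -3.5], [0, 0, 0]],
  [[0, -2.3, -6], [0, 0, 0]],
  [[0, -2.2, -9.4], [0, 0, 0]],
  [[0, -2.3, -13], [0, 0, 0]],
  [[0, -2.5, -16], [0, 0, 0]],
  [[0, -2.7, -18.7], [0, 0, 0]],
  [[0, -3.0, -21.5], [0, 0, 0]],
  [[0, -3.3, -24], [0, 0, 0]],
])

```text
t: 7.6
tcp_pos: [0.5264, -0.1187, 0.035]
tcp_rot: [0.003, 0.989, -0.15, 0.0]
contact_force: [-2.4, -7.8, -1.4]
gripper_width: 1.001
```

```bash

python3 - <<'E'
from h import *
stat(); snap("p4")
plan([13,16,20,24,28,32,36,40],2.6)
E
```

```text
t 7.6 stand xy [-120.9   -8.6] z 35.0 F sx,sy,z [-8.2  0.  -1.4] M [-1.79  0.45  0.14] jp [ 0.45  0.33 -0.36  1.92  0.15  0.91 -0.29] toolx hd -17.22 tool z [-0.001 -0.005 -1.   ]
13 tool y -2.0 z 0.0
16 tool y -3.0 z -5.4
20 tool y -4.7 z -12.4
24 tool y -6.9 z -19.3
28 tool y -9.6 z -26.0
32 tool y -12.8 z -32.3
36 tool y -16.5 z -38.4
40 tool y -20.6 z -44.2
```

View pics/p4.png

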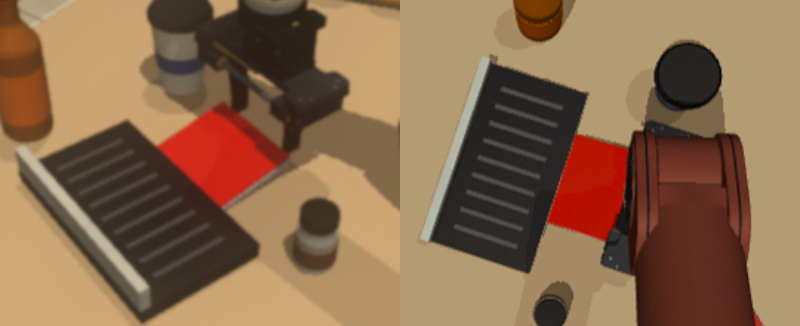

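Emit:
play_rows([
  [[0, -2.2, -2], [0, 0, 0]],
  [[0, -3.0, -5.4], [0, 0, 0]],
  [[0, -3.9, -9], [0, 0, 0]],
  [[0, -4.7, -12.4], [0, 0, 0]],
  [[0, -5.8, -15.9], [0, 0, 0]],
  [[0, -6.9, -19.3], [0, 0, 0]],
  [[0, -8.2, -22.7], [0, 0, 0]],
  [[0, -9.6, -26], [0, 0, 0]],
  [[0, -11.2, -29.2], [0, 0, 0]],
  [[0, -12.8, -32.3], [0, 0, 0]],
])

```text
t: 8.7
tcp_pos: [0.5296, -0.1087, 0.0677]
tcp_rot: [0.004, 0.989, -0.15, -0.0]
contact_force: [-4.2, -10.3, 2.6]
gripper_width: 1.001
```

```bash

python3 - <<'E'
from h import *
stat(); snap("p5")
plan([32,35,38,42,46,50,54,58],2.6)
E
```

```text
t 8.7 stand xy [-110.4   -8.6] z 67.7 F sx,sy,z [-11.1   0.9   2.6] M [-2.16  0.9   0.2 ] jp [ 0.44  0.29 -0.37  1.9   0.13  0.98 -0.29] toolx hd -17.3 tool z [-0.002 -0.008 -1.   ]
32 tool y -1.5 z 0.5
35 tool y -4.3 z -4.1
38 tool y -7.2 z -8.5
42 tool y -11.6 z -14.1
46 tool y -16.3 z -19.4
50 tool y -21.5 z -24.2
54 tool y -27.0 z -28.7
58 tool y -32.8 z -32.7
```

View pics/p5.png

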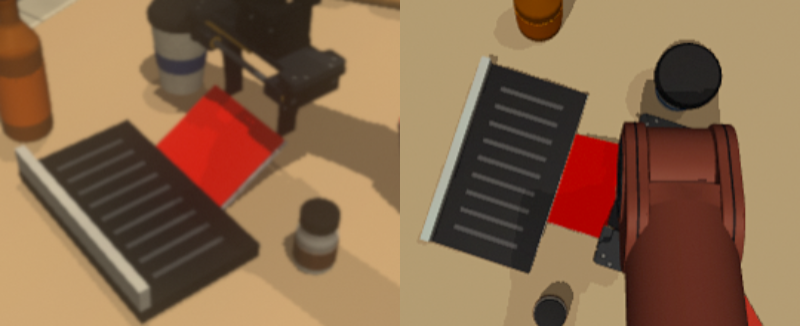

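Emit:
play_rows([
  [[0, -2.2, -1], [0, 0, 0]],
  [[0, -4.3, -4], [0, 0, 0]],
  [[0, -5.8, -6.3], [0, 0, 0]],
  [[0, -7.2, -8.5], [0, 0, 0]],
  [[0, -9.4, -11.3], [0, 0, 0]],
  [[0, -11.6, -14], [0, 0, 0]],
  [[0, -14, -16.7], [0, 0, 0]],
  [[0, -16.3, -19.3], [0, 0, 0]],
  [[0, -18.9, -21.8], [0, 0, 0]],
  [[0, -21.5, -24.2], [0, 0, 0]],
])

```text
t: 9.8
tcp_pos: [0.5361, -0.0892, 0.0927]
tcp_rot: [0.005, 0.989, -0.151, 0.0]
contact_force: [-3.7, -7.2, 7.0]
gripper_width: 1.002
```

```bash

python3 - <<'E'
from h import *
stat(); snap("p6")
plan([50,53,56,60,64,68,72,76,80],2.6)
E
```

```text
t 9.8 stand xy [-89.8  -9.1] z 92.7 F sx,sy,z [-8.   1.4  7. ] M [-1.73  1.04  0.09] jp [ 0.41  0.26 -0.38  1.87  0.12  1.03 -0.33] toolx hd -17.37 tool z [-0.001 -0.01  -1.   ]
50 tool y -1.3 z 0.8
53 tool y -5.4 z -2.6
56 tool y -9.7 z -5.7
60 tool y -15.8 z -9.5
64 tool y -22.1 z -12.9
68 tool y -28.7 z -15.7
72 tool y -35.5 z -18.1
76 tool y -42.6 z -19.9
80 tool y -49.8 z -21.3
```

View pics/p6.png

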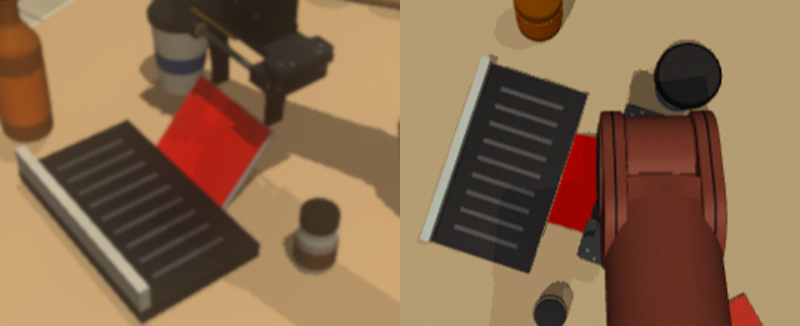

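Emit:
play_rows([
  [[0, -2.5, -0.5], [0, 0, 0]],
  [[0, -5.4, -2.6], [0, 0, 0]],
  [[0, -8.3, -4.7], [0, 0, 0]],
  [[0, -11.2, -6.7], [0, 0, 0]],
  [[0, -14.3, -8.6], [0, 0, 0]],
  [[0, -17.4, -10.4], [0, 0, 0]],
  [[0, -20.5, -12.1], [0, 0, 0]],
  [[0, -23.8, -13.6], [0, 0, 0]],
  [[0, -27, -15], [0, 0, 0]],
  [[0, -30.4, -16.4], [0, 0, 0]],
])

```text
t: 10.9
tcp_pos: [0.5456, -0.0612, 0.1108]
tcp_rot: [0.006, 0.988, -0.151, 0.001]
contact_force: [-5.4, -6.1, 14.1]
gripper_width: 1.0
```

```bash

python3 - <<'E'
from h import *
stat(); snap("p7")
plan([66,69,72,76,80,84,88,90],2.6)
E
```

```text
t 10.9 stand xy [-60.3  -9.8] z 110.8 F sx,sy,z [-7.5  3.3 14.1] M [-1.18  1.68  0.07] jp [ 0.37  0.25 -0.4   1.84  0.13  1.07 -0.38] toolx hd -17.41 tool z [-0.    -0.012 -1.   ]
66 tool y 4.5 z 3.7
69 tool y -0.5 z 1.7
72 tool y -5.6 z -0.1
76 tool y -12.7 z -1.9
80 tool y -19.9 z -3.3
84 tool y -27.2 z -4.1
88 tool y -34.7 z -4.4
90 tool y -38.4 z -4.4
```

View pics/p7.png

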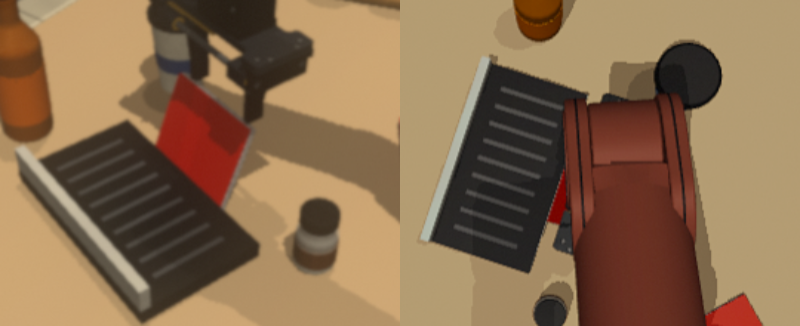

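Emit:
play_rows([
  [[0, -2.5, 0], [0, 0, 0]],
  [[0, -5.6, -1.2], [0, 0, 0]],
  [[0, -9, -2.2], [0, 0, 0]],
  [[0, -12.7, -3.2], [0, 0, 0]],
  [[0, -16.3, -4], [0, 0, 0]],
  [[0, -19.9, -4.6], [0, 0, 0]],
  [[0, -23.5, -5.1], [0, 0, 0]],
  [[0, -27.2, -5.5], [0, 0, 0]],
  [[0, -30, -5.7], [0, 0, 0]],
  [[0, -32, -5.8], [0, 0, 0]],
])

```text
t: 12.0
tcp_pos: [0.5559, -0.0289, 0.1181]
tcp_rot: [0.005, 0.989, -0.151, 0.002]
contact_force: [-3.9, 0.8, 12.7]
gripper_width: 1.004
```

```bash

python3 - <<'E'
from h import *
stat(); snap("p8")
plan([84,86,88,90],2.6)
E
```

```text
t 12.0 stand xy [-26.3 -10.2] z 118.1 F sx,sy,z [-0.4  3.9 12.7] M [ 0.26  1.31 -0.02] jp [ 0.33  0.26 -0.42  1.81  0.13  1.09 -0.44] toolx hd -17.34 tool z [ 0.002 -0.011 -1.   ]
84 tool y 6.3 z 3.1
86 tool y 2.6 z 2.8
88 tool y -1.1 z 2.7
90 tool y -4.9 z 2.8
```

View pics/p8.png

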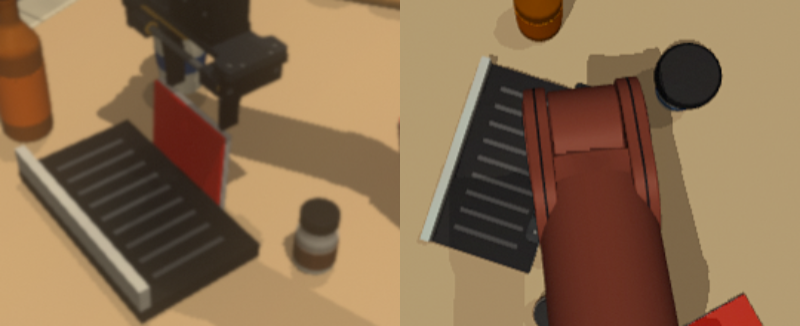

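Emit:
play_rows([
  [[0, -1.5, 0], [0, 0, 0]],
  [[0, -3, 0], [0, 0, 0]],
  [[0, -4, -0.3], [0, 0, 0]],
  [[0, -4.5, -1], [0, 0, 0]],
  [[0, -4.5, -2], [0, 0, 0]],
  [[0, -4, -4], [0, 0, 0]],
  [[0, -3, -7], [0, 0, 0]],
  [[0, 2, -12], [0, 0, 0]],
  [[0, 10, -15], [0, 0, 0]],
  [[0, 20, -16], [0, 0, 0]],
])

```text
t: 13.1
tcp_pos: [0.5501, -0.0483, 0.135]
tcp_rot: [0.005, 0.989, -0.151, 0.002]
contact_force: [-0.0, 0.2, 0.6]
gripper_width: 0.998
```

```bash

python3 - <<'E'
from h import *
stat(); snap("p9")
E
```

```text
t 13.1 stand xy [-46.6 -10.4] z 135.0 F sx,sy,z [0.1 0.1 0.6] M [-0.   -0.1  -0.02] jp [ 0.36  0.23 -0.41  1.81  0.12  1.12 -0.39] toolx hd -17.31 tool z [ 0.003 -0.011 -1.   ]
```

View pics/p9.png

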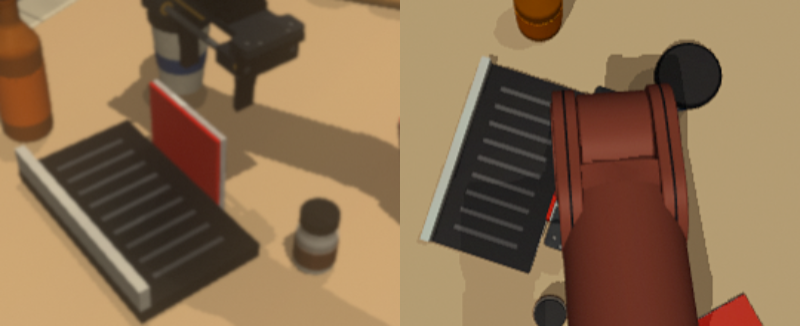

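Emit:
play_rows([
  [[0, 0, 10], [0, 0, 0]],
  [[0, 0, 20], [0, 0, 0]],
  [[0, 0, 28], [0, 0, 0]],
  [[0, 0, 32], [0, 0, 0]],
  [[0, -5, 32], [0, 0, 0]],
  [[0, -10, 32], [0, 0, 0]],
  [[0, -14, 32], [0, 0, 0]],
  [[0, -18, 32], [0, 0, 0]],
  [[0, -21, 32], [0, 0, 0]],
  [[0, -24, 32], [0, 0, 0]],
])

```text
t: 14.2
tcp_pos: [0.5571, -0.0272, 0.1025]
tcp_rot: [0.006, 0.988, -0.152, 0.002]
contact_force: [-0.3, -1.4, 1.1]
gripper_width: 0.998
```

```bash

python3 - <<'E'
from h import *
stat()
E
```

```text
t 14.2 stand xy [-24.4 -10.8] z 102.5 F sx,sy,z [-1.4 -0.1  1.1] M [-0.16  0.04  0.01] jp [ 0.32  0.28 -0.42  1.83  0.14  1.06 -0.46] toolx hd -17.47 tool z [ 0.002 -0.012 -1.   ]
```

Contact. Now I push on past upright.

Emit:
play_rows([
  [[0, -2, 0], [0, 0, 0]],
  [[0, -4, 0], [0, 0, 0]],
  [[0, -6, 0], [0, 0, 0]],
  [[0, -8, 0.5], [0, 0, 0]],
  [[0, -10.5, 1], [0, 0, 0]],
  [[0, -13, 1], [0, 0, 0]],
  [[0, -15.5, 1], [0, 0, 0]],
  [[0, -18, 1], [0, 0, 0]],
  [[0, -21, 1], [0, 0, 0]],
  [[0, -24, 1], [0, 0, 0]],
])

```text
t: 15.2
tcp_pos: [0.5644, -0.004, 0.1012]
tcp_rot: [0.006, 0.988, -0.152, 0.002]
contact_force: [-0.2, 0.0, 0.0]
gripper_width: 1.001
```

```bash

python3 - <<'E'
from h import *
stat(); snap("p10")
E
```

```text
t 15.2 stand xy [ -0.1 -10.9] z 101.2 F sx,sy,z [-0.   0.2  0. ] M [-0.   -0.08 -0.05] jp [ 0.29  0.3  -0.43  1.81  0.15  1.06 -0.5 ] toolx hd -17.46 tool z [ 0.002 -0.012 -1.   ]
```

View pics/p10.png

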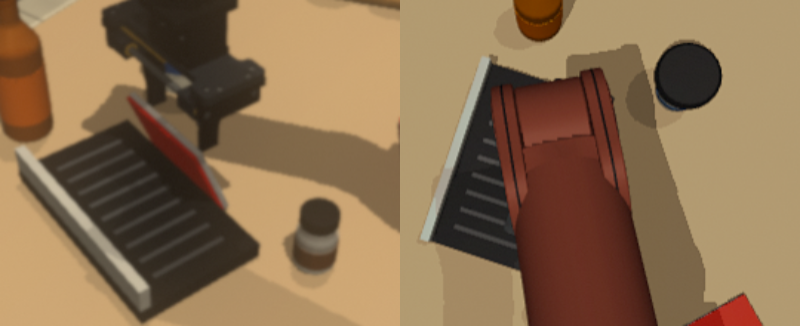

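Emit:
play_rows([
  [[0, 0, 0], [0, 0, 0]],
  [[0, 0, 0], [0, 0, 0]],
  [[0, 0, 0], [0, 0, 0]],
  [[0, 10, 0], [0, 0, 0]],
  [[0, 20, 0], [0, 0, 0]],
  [[0, 35, 0], [0, 0, 0]],
  [[0, 50, 0], [0, 0, 0]],
  [[0, 65, 0], [0, 0, 0]],
  [[0, 80, 0], [0, 0, 0]],
  [[0, 80, 0], [0, 0, 0]],
])

```text
t: 16.3
tcp_pos: [0.5394, -0.0836, 0.102]
tcp_rot: [0.006, 0.988, -0.154, 0.002]
contact_force: [0.5, -0.4, -0.2]
gripper_width: 1.002
```

```bash

python3 - <<'E'
from h import *
stat(); snap("p11")
E
```

```text
t 16.3 stand xy [-83.5 -10.6] z 102.0 F sx,sy,z [-0.2 -0.6 -0.2] M [-0.03 -0.06 -0.  ] jp [ 0.4   0.25 -0.39  1.86  0.12  1.05 -0.34] toolx hd -17.68 tool z [ 0.002 -0.013 -1.   ]
```

View pics/p11.png

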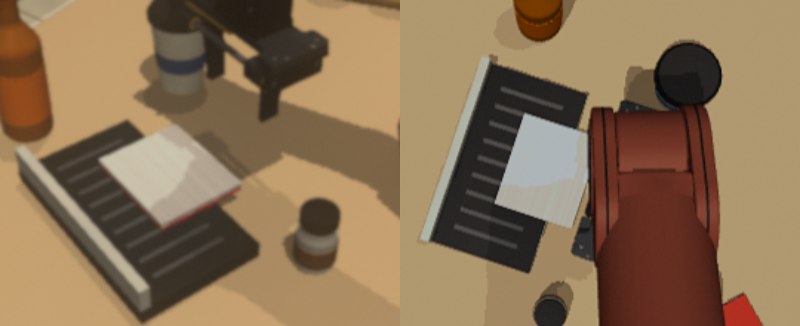

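Emit:
play_rows([
  [[0, 0, 12], [0.005, 0, -0.005]],
  [[0, 0, 26], [0.013, 0, -0.01]],
  [[0, 0, 40], [0.013, 0, -0.01]],
  [[0, 0, 52], [0.013, 0, -0.01]],
  [[0, 0, 62], [0.013, 0, -0.01]],
  [[0, 0, 68], [0.013, 0, -0.01]],
  [[0, -5, 70], [0.013, 0, -0.01]],
  [[0, -15, 70], [0.013, 0, -0.01]],
  [[0, -25, 70], [0.013, 0, -0.01]],
  [[0, -32, 70], [0.013, 0, -0.01]],
])

```text
t: 17.4
tcp_pos: [0.5509, -0.0492, 0.0324]
tcp_rot: [-0.001, 0.989, -0.147, 0.004]
contact_force: [-0.3, -1.9, 0.9]
gripper_width: 0.997
```

```bash

python3 - <<'E'
from h import *
stat()
E
```

```text
t 17.4 stand xy [-47.2 -11.4] z 32.4 F sx,sy,z [-1.9 -0.2  0.9] M [-0.4   0.21  0.05] jp [ 0.34  0.36 -0.39  1.9   0.17  0.91 -0.42] toolx hd -16.86 tool z [ 0.008  0.001 -1.   ]
```

Emit:
play_rows([
  [[0, -4, 0], [0, 0, 0]],
  [[0, -9, 0], [0, 0, 0]],
  [[0, -14, 0], [0, 0, 0]],
  [[0, -20, 0], [0, 0, 0]],
  [[0, -26, 0], [0, 0, 0]],
  [[0, -32, 0], [0, 0, 0]],
  [[0, -38, 0], [0, 0, 0]],
  [[0, -44, 0], [0, 0, 0]],
  [[0, -49, 0], [0, 0, 0]],
  [[0, -54, 0], [0, 0, 0]],
])

```text
t: 18.4
tcp_pos: [0.5667, 0.0028, 0.0327]
tcp_rot: [-0.001, 0.989, -0.147, 0.004]
contact_force: [-0.7, -3.9, 2.7]
gripper_width: 0.994
```

```bash

python3 - <<'E'
from h import *
stat(); snap("p12")
E
```

```text
t 18.4 stand xy [  7.2 -11.1] z 32.7 F sx,sy,z [-3.9 -0.4  2.7] M [-0.97  0.24  0.01] jp [ 0.26  0.38 -0.41  1.86  0.19  0.92 -0.52] toolx hd -16.86 tool z [ 0.008  0.001 -1.   ]
```

View pics/p12.png

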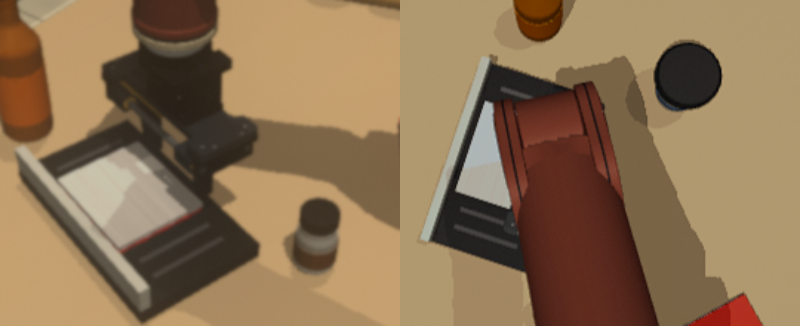

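Emit:
play_rows([
  [[0, -2, 0], [0, 0, 0]],
  [[0, -4, 0], [0, 0, 0]],
  [[0, -6, 0], [0, 0, 0]],
  [[0, -7, 0], [0, 0, 0]],
  [[0, -8, 0], [0, 0, 0]],
  [[0, -9, 0], [0, 0, 0]],
  [[0, -10, 0], [0, 0, 0]],
  [[0, -11, 0], [0, 0, 0]],
  [[0, -11.5, 0], [0, 0, 0]],
  [[0, -12, 0], [0, 0, 0]],
])

```text
t: 19.5
tcp_pos: [0.5695, 0.013, 0.0325]
tcp_rot: [-0.0, 0.989, -0.147, 0.003]
contact_force: [-5.6, -10.3, 5.4]
gripper_width: 1.002
```

```bash

python3 - <<'E'
from h import *
stat()
E
```

```text
t 19.5 stand xy [ 17.7 -10.7] z 32.5 F sx,sy,z [-11.5   2.4   5.4] M [-2.41  1.02  0.02] jp [ 0.24  0.39 -0.41  1.86  0.19  0.93 -0.55] toolx hd -16.88 tool z [ 0.006 -0.001 -1.   ]
```

Emit:
play_rows([
  [[0, -1.5, 0], [0, 0, 0.002]],
  [[0, -2.5, 0], [0, 0, 0.004]],
  [[0, -3.2, 0], [0, 0, 0.004]],
  [[0, -3.2, 0], [0, 0, 0.004]],
  [[0, -3.2, 0], [0, 0, 0.004]],
  [[0, 0, 0], [0, 0, 0]],
  [[0, 10, -2], [0, 0, 0]],
  [[0, 25, -10], [0, 0, 0]],
  [[0, 45, -25], [0, 0, 0]],
  [[0, 70, -50], [0, 0, 0]],
])

```text
t: 20.5
tcp_pos: [0.5478, -0.0534, 0.0818]
tcp_rot: [-0.001, 0.989, -0.146, 0.002]
contact_force: [0.4, -0.6, -0.1]
gripper_width: 1.0
```

Emit:
play_rows([
  [[0, 30, -20], [0, 0, 0]],
  [[0, 60, -40], [0, 0, 0]],
  [[0, 90, -60], [0, 0, 0]],
  [[0, 120, -80], [0, 0, 0]],
  [[0, 150, -90], [0, 0, 0]],
  [[0, 175, -100], [0, 0, 0]],
  [[0, 195, -100], [0, 0, 0]],
  [[0, 200, -100], [0, 0, 0]],
  [[0, 200, -100], [0, 0, 0]],
  [[0, 200, -100], [0, 0, 0]],
])

```text
t: 21.5
tcp_pos: [0.4901, -0.2435, 0.1812]
tcp_rot: [-0.001, 0.989, -0.145, 0.002]
contact_force: [0.3, -0.0, -0.8]
gripper_width: 1.0
```

```bash

python3 - <<'E'
from h import *
stat(); 
ims=[]
for c in("top","side"):
    d=capture(c); i=d["img"]; a=i[140:320,220:420] if c=="top" else i[180:350,180:400]
    cv2.imwrite(f"pics/{c}13.png",cv2.resize(a,None,fx=3.3,fy=3.3,interpolation=cv2.INTER_CUBIC))
    for t in ("cup","syrup","shaker"):
        print(c,t,[(np.array(r["centre"])*[640,480]).round().tolist() for r in models.regions_of(c,t)[:2]])
E
```

```text
t 21.5 stand xy [-250.8  -10.8] z 181.2 F sx,sy,z [ 0.1 -0.2 -0.8] M [-0.01 -0.01  0.01] jp [ 0.63  0.17 -0.28  1.77  0.05  1.2   0.05] toolx hd -16.68 tool z [ 0.004  0.002 -1.   ]
top cup [[426.0, 175.0]]
top syrup [[321.0, 123.0]]
top shaker [[332.0, 329.0]]
side cup [[310.0, 144.0]]
side syrup [[198.0, 169.0]]
side shaker [[402.0, 281.0]]
```

View pics/top13.png

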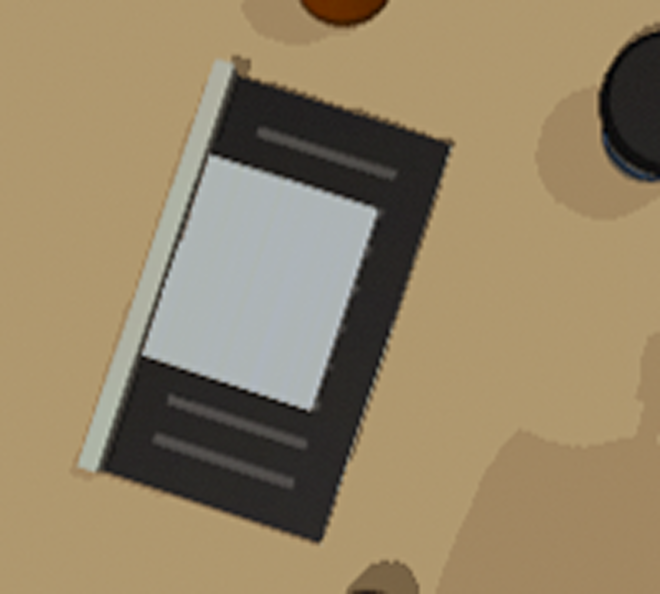

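View pics/side13.png

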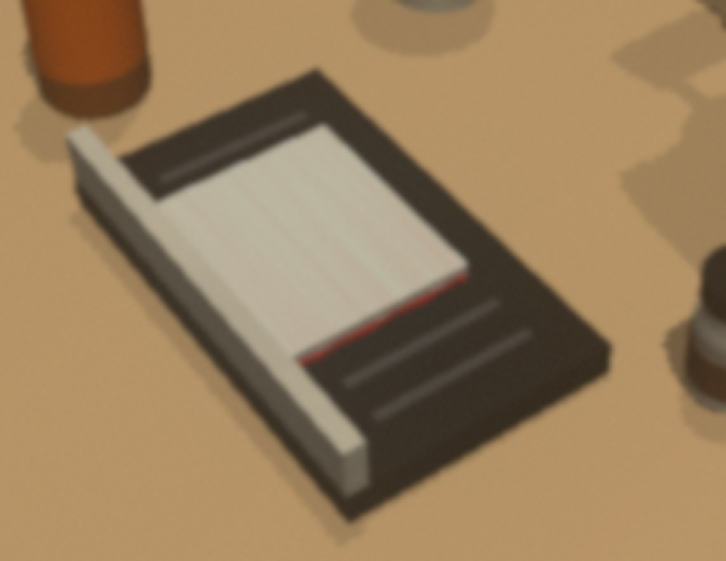

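Top view: the trivet lies metal side up against the stop, its front-side corners at crop (378,210) and (313,410). The side view shows the red pad underneath. I check the distance and the squareness in numbers.

```bash
python3 - <<'E'
from h import *
d=capture("top"); i=d["img"]
g=cv2.cvtColor(i,cv2.COLOR_BGR2HSV)
m=((g[...,2]>150)&(g[...,1]<40)).astype(np.uint8); m[:, :258]=0; m[:184]=0;m[270:]=0
cs,_=cv2.findContours(m,cv2.RETR_EXTERNAL,cv2.CHAIN_APPROX_NONE)
c=max(cs,key=cv2.contourArea); print(cv2.boundingRect(c))
w=np.array([st(ray(d,p[0],.032)) for p in c]); r=cv2.minAreaRect(w.astype(np.float32)); print(r)
# edge fits in stand coords: near-front edge
e=w[(w[:,0]<w[:,0].min()+6)&(w[:,1]>np.percentile(w[:,1],15))&(w[:,1]<np.percentile(w[:,1],85))]
print("trivet edge",np.polyfit(e[:,1],e[:,0],1))
for nm,uv,z in(("front",[(357.3,183),(317,304.2)],.02),("stop foot",[(291.2,163.6),(251.2,281.5)],.02),("trivet back corners",[(220+378/3.3,140+210/3.3),(220+313/3.3,140+410/3.3)],.032),("trivet stop-side",[(220+210/3.3,140+155/3.3),(220+143/3.3,140+355/3.3)],.032)):
    print(nm,[st(ray(d,u,z)).round(1).tolist() for u in uv])
E
```

```text
(263, 188, 71, 76)
((84.93894958496094, -10.728790283203125), (108.16674041748047, 128.77650451660156), 0.06442414969205856)
trivet edge [-7.66300639e-04  3.14842389e+01]
front [[-1.4, -131.7], [-1.3, 128.1]]
stop foot [[140.2, -127.6], [139.5, 127.1]]
trivet back corners [[28.8, -75.1], [27.7, 53.5]]
trivet stop-side [[137.7, -75.1], [136.8, 54.5]]
```

```bash
python3 -c "
from rig import ticket
print(ticket.job_done())"
```

```text
the job is handed in; nothing more can be done
None
```

The trivet lies metal side up on the stand, home against the back stop, and I have handed the job in. I slid it against the stand's front edge, tipped it up until it stood on edge, then pushed it over onto the deck. After that I slid it back, pressed it against the stop and withdrew the open gripper.

The last checks, at about 21.6 s:
- **Fit:** the trivet's centre measures 84.9 mm from the stand's front edge, where 85 is home. It is square to within about 0.1°, with a camera error of about 2 mm.
- **Bystanders:** the cup, syrup bottle and shaker showed at their starting positions to within 1–2 pixels. In the top view the cup's detected centre came out 5 pixels off, but it looks unmoved in the pictures.
- **Force:** the highest force reading between moves was about 16 N. I had readings only between moves, so a short peak within a move would not show. That includes the final press against the stop, which I did not read and estimate at about 13 N.
- **Contact:** the robot touches nothing.

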